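# Pack the next level of a top-hat kiln

## Task

Pack the next level on the kiln's lower shelf: stand the two tall round props on it, one just inside each end, with the low cup midway between them, all on its centre line. Then bridge the props with the loose kiln shelf, squarely above the lower one, and last stand the tumbler upright on the middle of it. Set every piece down without dropping it, and leave the short square props and the cone pack where they are.

Things in the scene. Friction and masses are not known exactly. Their poses are not given: they have to be found in the camera images.
- lower_shelf: Target, fixed: narrow buff kiln shelf with a white washed face, 200 x 64 x 14 mm, on stub props over the brick floor of a 320 mm square grey kiln hearth, left or right of centre. Origin: centre of its UPPER face, 84 mm above the table, 34 mm above the brick; x along its length, y across, z up. Tall props belong at x = +75 and -75 mm, y = 0 (5 mm inside each end), the low cup at x = y = 0.
- prop_a: Loose tall round kiln prop: upright buff tube, 40 mm outside diameter, 22 mm bore, 60 mm high, about 120 g. Origin: centre of its underside; z up. Alike and interchangeable with prop_b. Props, cup and tumbler start upright on a plywood board (top 18 mm above the table) across from the hearth, in two rows of three, 100 mm apart in x and 110 mm in y, shuffled.
- prop_b: The second loose tall round kiln prop, the same as prop_a: 40 mm outside diameter, 60 mm high, about 120 g. Origin: centre of its underside; z up.
- cup: Loose low cup of pale dry clay, round, no handle, open at the top: 60 mm outside diameter with straight sides from 8 mm above its foot to the rim, 44 mm high, wall 4.5 mm, about 100 g. Origin: centre of its underside; z up through the mouth.
- shelf: Loose kiln shelf, like the lower one: flat slab 200 x 64 x 14 mm, about 360 g, lying on two wooden bearers near its ends on the board's robot side, its underside 40 mm above the table, 22 mm above the board, so fingers can pass down beside its middle. Origin: centre of its UNDERSIDE; x along its 200 mm length, y across its width, z up.
- tumbler: Loose tumbler of pale dry clay, round, no handle, open at the top: 48 mm outside diameter with straight sides from 6 mm above its foot to the rim, 82 mm high, wall 4.5 mm, about 130 g; best held in its upper half. Origin: centre of its underside; z up through the mouth.
- short_a: Bystander: loose short square kiln prop, hollow, 44 x 44 mm, 30 mm high, on the ware board among the other pieces. Origin: centre of its underside; z up. To be left alone.
- short_b: Bystander: second short square kiln prop, the same as short_a. Origin: centre of its underside; z up. To be left alone.
- cone_pack: Bystander: cone pack, a clay bar 66 x 22 mm, 13 mm high, with three slender pyrometric cones standing in it (57 mm high in all), loose on the brick floor beside the lower shelf. Origin: centre of its underside; x along the bar; z up. To be left alone.

How it is judged (in metres and radians):
On the way, in this order (a step that is already met when the one before it is completed fails the run):
1. the two tall props stand upright and still at the two ends of the lower shelf, and the low cup stands between them (in any order among these three) (((x of prop_a in the frame of lower_shelf between 0.06 and 0.09 m and y of prop_a in the frame of lower_shelf between -0.012 and 0.012 m and z of prop_a in the frame of lower_shelf between -0.005 and 0.005 m and angle between each of prop_a, prop_b's own z axis and vertical below 0.05 rad and linear speed of each of prop_a, prop_b below 0.03 m/s and angular speed of each of prop_a, prop_b below 0.3 rad/s and x of prop_b in the frame of lower_shelf between -0.09 and -0.06 m and y of prop_b in the frame of lower_shelf between -0.012 and 0.012 m and z of prop_b in the frame of lower_shelf between -0.005 and 0.005 m) or (x of prop_a in the frame of lower_shelf between -0.09 and -0.06 m and y of prop_a in the frame of lower_shelf between -0.012 and 0.012 m and z of prop_a in the frame of lower_shelf between -0.005 and 0.005 m and angle between each of prop_a, prop_b's own z axis and vertical below 0.05 rad and linear speed of each of prop_a, prop_b below 0.03 m/s and angular speed of each of prop_a, prop_b below 0.3 rad/s and x of prop_b in the frame of lower_shelf between 0.06 and 0.09 m and y of prop_b in the frame of lower_shelf between -0.012 and 0.012 m and z of prop_b in the frame of lower_shelf between -0.005 and 0.005 m)) and horizontal distance between cup and lower_shelf below 0.012 m and angle between cup's own z axis and vertical below 0.05 rad and z of cup in the frame of lower_shelf between -0.005 and 0.005 m and linear speed of cup below 0.03 m/s and angular speed of cup below 0.3 rad/s), for 0.2 s.
2. the loose shelf lies level on the two props, squarely above the lower shelf, with the cup beneath (all of step 1 and horizontal distance between shelf and lower_shelf below 0.012 m and angle between the x axis of shelf and the x axis of lower_shelf, either way round below 0.1 rad and angle between shelf's own z axis and vertical below 0.05 rad and z of shelf in the frame of lower_shelf between 0.055 and 0.065 m and linear speed of shelf below 0.03 m/s and angular speed of shelf below 0.3 rad/s), for 0.2 s.
3. the tumbler stands on the middle of the upper shelf (horizontal distance between tumbler and shelf below 0.015 m and angle between tumbler's own z axis and vertical below 0.05 rad and z of tumbler in the frame of shelf between 0.009 and 0.019 m and linear speed of tumbler below 0.03 m/s and angular speed of tumbler below 0.3 rad/s), for 0.2 s.
At the end, for the whole second after the job is handed in: All still, tilts under 0.05 rad: props on the lower shelf within 15 mm along, 12 mm across of x = +75 and -75 mm; cup within 12 mm of its centre; loose shelf on the props (height +-5 mm), centred within 12 mm, parallel within 0.10 rad; tumbler within 15 mm of its middle (all of step 2 and all of step 3); the robot touches nothing.
It fails at once if a prop, the cup, the loose shelf or the tumbler is dropped (falls free of the fingers faster than 0.5 m/s, about 13 mm) ((linear speed of prop_a above 0.5 m/s and contact force between prop_a and the fingers below 0.01 N) or (linear speed of prop_b above 0.5 m/s and contact force between prop_b and the fingers below 0.01 N) or (linear speed of cup above 0.5 m/s and contact force between cup and the fingers below 0.01 N) or (linear speed of shelf above 0.5 m/s and contact force between shelf and the fingers below 0.01 N) or (linear speed of tumbler above 0.5 m/s and contact force between tumbler and the fingers below 0.01 N)).
It fails at once if a short square prop is shifted by more than 20 mm or tipped (distance of any of short_a, short_b from where it was at the start of the episode above 0.02 m or angle between any of short_a, short_b's own z axis and vertical above 0.3 rad).
It fails at once if the cone pack is shifted by more than 20 mm or tipped (distance of cone_pack from where it was at the start of the episode above 0.02 m or angle between cone_pack's own z axis and vertical above 0.3 rad).
It also fails if it takes over 131 s, if anything falls off the work surface, if the arm or the gripper's body presses on something with over 40 N, if the wrist force passes 120 N, or if a joint passes its speed limit or range.

## Robot

A 6-joint arm with a two-finger parallel gripper is mounted at the origin on the work surface. World frame = base frame: x ahead of the robot, y to its left, z up, the work surface at z = 0. Lengths are in mm, angles in rad, forces in N, time in s.
With the tool pointing down it reaches from about 300 to 775 mm from the base axis. Payload 14.6 kg.
Tool frame: the origin (TCP) lies on the centre line of the jaws, within the pads' length; the fingertips stand 19 mm ahead of it and the grasp point (between the pads) is the TCP (bot.tip_reach is the distance from the TCP to the fingertips, in mm); z points along the fingers, y is the line along which they close (so a half turn about z gives the same grasp; the last joint's range is limited). The gripper opens to 85 mm and grips with 20 to 120 N. Pads are 22 mm wide; open, the fingers measure 114 mm over their backs; the gripper's body (76 mm by 85 mm) begins 54 mm behind the grasp point. The pads swing forward as they close: fully open they stand 13 mm farther back than shut.
Start: joints at [-1.334, 0.3, 1.521, -0, 1.321, -0.067], TCP at [164.525, -524.806, 250.281] pointing down, gripper open.
Joint ranges: [-3.03, 3.03], [-0.79, 2.21], [0.23, 2.52], [-1.04, 4.18], [0, 3.07], [-2.55, 2.55]. Speed limits (rad/s): [2.22, 2.22, 2.57, 3.14, 3.14, 3.14].

## Interface

Orientations are given as a unit quaternion [w, x, y, z].
In Python, from rig import bot gives the robot as it stands. Calls block until the motion is done:
- bot.move_to(position, orientation): joint-space move of the TCP to a pose.
- bot.servo_line(position, attitude=None, speed=150, until_force=None): straight line of the TCP; attitude=None keeps the orientation; speed is the mean speed in mm/s. With until_force (N) it stops when the force on the tool has changed by that much, and returns True; else False.
- bot.move_joints(angles): joint-space move.
- bot.move_gripper(opening, grip_force=None): finger opening in mm; grip_force is the grip in N (None keeps the last); returns when the fingers have stopped.
- bot.dwell(seconds).
- bot.ik(position, orientation): joint angles nearest the present ones, or None.
- bot.read_state(): the state.
- bot.read_camera(name): name is "scene" or "top"; returns a dict with "image" (480x640x3 uint8, blue, green, red), "depth" (480x640 float32, mm along the optical axis (not along the pixel's ray), 0 where there is no reading), "fovy" (degrees; the focal length in pixels is half the picture's height over the tangent of half this angle, whatever the lens; pixels are square), "cx", "cy" (the principal point, pixels), "eye" and "attitude" of the camera in the world. Camera axes: x right, y down, z forward; pixel columns grow to the right and rows downward; lengths in mm; the calibration is good to about 2 mm. A picture is of the moment at which its call begins.
A pose or a line that the arm cannot do raises bot.MotionError and nothing moves.
- bot.finish_job(): hands the job in; it is judged then, once.
The state is a dict: "clock": time; "joint_positions": joint angles; "qvel": joint speeds; "effort": joint torques, N m; "ee_pos": TCP position; "tool_rot": TCP orientation; "ft_force": force on the tool from outside, world axes, zero at the start; "moment": the same for the moment, N m; "grip_width": finger opening in mm; "grip_force": force on a finger pad.
Only numpy, scipy, OpenCV 4.12 (cv2) and the standard library are available. Lean on these libraries where they do the work, as an engineer would, in place of code of your own. Each camera call takes 0.05 s, during which the arm holds its last target. There are 200 camera calls.

## Working session

There is one attempt and no reset: what is moved stays moved. The work goes in short steps, each a Python script; the robot and the scene stay as the last script left them, time stands still between calls to the robot, and variables do not carry over. Pictures are saved under pics/ and viewed, at most 14 in all, crops included, and the job is handed in when it is done.

```bash
mkdir -p pics; ls; python3 - <<'E'
from rig import bot
import cv2,numpy as np
for n in("top","scene"):
    c=bot.read_camera(n); cv2.imwrite(f"pics/{n}0.png",c["image"]); np.savez(f"{n}0.npz",**c)
    print(n,c["fovy"],c["cx"],c["cy"],c["eye"],c["attitude"],(c["depth"]>0).mean())
print(bot.read_state())
E
```

```text
pics
top 42.6082738117283 319.80515064703764 246.7732677515642 [ 363.18738259   -4.94611581 1187.75650822] [-0.04341715  0.71558487 -0.69540405  0.04966328] 0.9961067708333333
scene 54.32938529554035 319.4796217018242 231.91229085689147 [1100.9488376  -471.73660417  581.2319192 ] [-0.42780305  0.7886213   0.38244149 -0.2209061 ] 0.9959505208333334
{'clock': 0.1, 'joint_positions': array([-1.33358341e+00,  3.00426405e-01,  1.52155042e+00, -2.29178535e-05,
        1.32069841e+00, -6.66216298e-02]), 'qvel': array([ 0.00212859, -0.00152277,  0.0005385 , -0.00115876,  0.00149192,
        0.00045857]), 'effort': array([ 5.32716604e-04, -5.44381034e+01, -3.62372947e+01, -1.15743633e-04,
        3.01911939e-03,  1.98973765e-05]), 'ee_pos': array([ 164.48342925, -524.61806526,  249.75879217]), 'tool_rot': array([-5.38377168e-04,  9.88482172e-01,  1.51336389e-01, -5.71743027e-05]), 'ft_force': array([ 0.15029785, -0.24494106,  0.25258026]), 'moment': array([-0.02038123,  0.04503195,  0.03086801]), 'grip_force': 0.0, 'grip_width': 85.46323508338088}
```

View pics/top0.png

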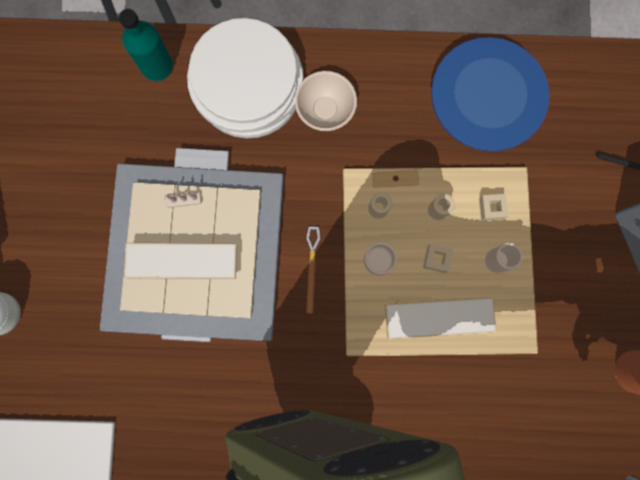

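View pics/scene0.png

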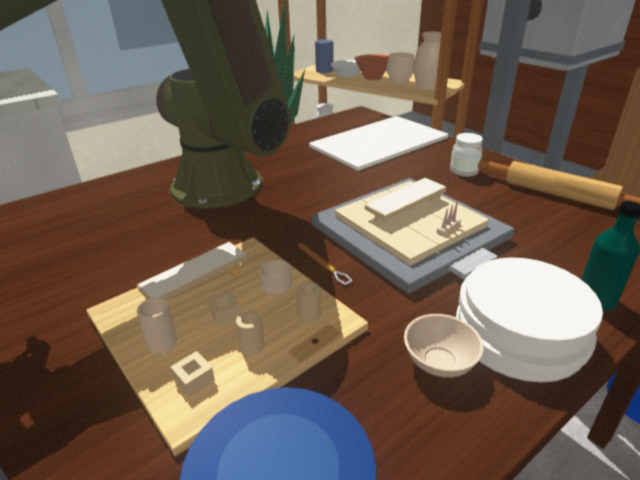

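The top view shows tall props at (381,205) and (443,205), the cup at (380,259) and the tumbler at (508,257). The short props are at (494,206) and (438,258), and the loose shelf is at (441,318). The lower shelf is at (180,260) with the cone pack at (183,197). The scene view agrees. Next I measure from depth and known heights, in both views.

```bash
cat > see.py <<'E'
import numpy as np, cv2
from scipy.spatial.transform import Rotation as R
def geom(c):
    f=240/np.tan(np.radians(float(c["fovy"]))/2); q=np.array(c["attitude"]); M=R.from_quat(np.r_[q[1:],q[0]]).as_matrix()
    v,u=np.mgrid[:480,:640]; d=np.dstack([(u-float(c["cx"]))/f,(v-float(c["cy"]))/f,np.ones(u.shape)])@M.T
    return d,np.array(c["eye"])
def cloud(c):
    d,e=geom(c); return e+d*np.asarray(c["depth"])[...,None]
def plane(c,z):           # XY of every pixel's ray on plane z
    d,e=geom(c); return (e+d*((z-e[2])/d[...,2])[...,None])[...,:2]
def top_xy(c,guess,z,rad=55,tol=6):
    """outer contour of the pixels near height z about guess, cast on plane z"""
    P=cloud(c); X=plane(c,z)
    m=(abs(P[...,2]-z)<tol)&(np.hypot(*(X-np.array(guess)).transpose(2,0,1))<rad)
    m=m.astype(np.uint8)
    cs,_=cv2.findContours(m,cv2.RETR_EXTERNAL,cv2.CHAIN_APPROX_NONE)
    k=max(cs,key=lambda k:cv2.contourArea(cv2.convexHull(k)))[:,0]
    zs=P[...,2][m>0]
    return X[k[:,1],k[:,0]].astype(np.float32),np.median(zs),m.sum()
def circle(p):            # least squares
    A=np.c_[2*p,np.ones(len(p))]; s=np.linalg.lstsq(A,(p**2).sum(1),rcond=None)[0]
    return s[:2],np.sqrt(s[2]+s[:2]@s[:2])
E
python3 - <<'E'
from see import *
T=dict(np.load("top0.npz")); S=dict(np.load("scene0.npz"))
it=dict(prop1=((381,205),78),prop2=((443,205),78),cup=((380,259),62),tumbler=((508,257),100),shortb=((438,258),48),shorta=((494,206),48),cone=((183,200),63),shelf=((441,318),54),lower=((180,260),84))
np.set_printoptions(precision=1,suppress=True)
for n,((u,v),z) in it.items():
    g=plane(T,z)[v,u]
    for nm,c in(("top",T),("scene",S)):
        p,zm,a=top_xy(c,g,z,rad=125 if n in("shelf","lower") else 45, tol=25 if n=="cone" else 6)
        h=cv2.convexHull(p)[:,0]
        print(n,nm,"guess",g,"z",zm,"n",a,"circ",*circle(h),cv2.minEnclosingCircle(p),"rect",cv2.minAreaRect(p))
P=cloud(T)
for u,v in[(410,340),(200,220),(150,310),(110,320),(313,400)]: print((u,v),P[v,u])
E
```

```text
prop1 top guess [ 591.1 -123. ] z 76.56409711177298 n 251 circ [ 596.6 -122.2] 19.438299483425098 ((596.4454956054688, -122.16500091552734), 19.899181365966797) rect ((596.6815185546875, -121.96168518066406), (37.45710754394531, 38.76869201660156), 1.7150996923446655)
prop1 scene guess [ 591.1 -123. ] z 78.9433062600103 n 300 circ [ 598.9 -123.7] 21.753775325538083 ((598.6129150390625, -124.12393188476562), 23.548532485961914) rect ((599.3391723632812, -123.59890747070312), (37.30271911621094, 44.8089714050293), 52.45903396606445)
prop2 top guess [ 594.5 -237.1] z 76.7818148135774 n 258 circ [ 596.8 -237.6] 19.60373723143834 ((596.6259765625, -237.50120544433594), 20.02372932434082) rect ((596.42626953125, -237.9601287841797), (37.467193603515625, 38.93040084838867), 1.7129783630371094)
prop2 scene guess [ 594.5 -237.1] z 78.77664298341361 n 366 circ [ 599.8 -238.8] 21.746561291994205 ((600.011962890625, -237.74642944335938), 23.506149291992188) rect ((599.669677734375, -238.56716918945312), (39.20600128173828, 46.075313568115234), 67.36100006103516)
cup top guess [ 493.  -124.3] z 6
[... 3139 characters left out ...]
, 5.385829448699951)
lower top guess [478.2 238.2] z 83.4821478457452 n 3947 circ [478.9 237. ] 92.12542923039712 ((479.15936279296875, 238.48248291015625), 103.99398040771484) rect ((477.42919921875, 238.16943359375), (63.40418243408203, 200.70150756835938), 1.648146152496338)
lower scene guess [478.2 238.2] z 86.26148276249654 n 1485 circ [483.8 237.1] 98.11539742459509 ((481.6746826171875, 236.8948516845703), 109.88209533691406) rect ((480.4163513183594, 237.42225646972656), (74.00066375732422, 210.8510284423828), 1.4007813930511475)
(410, 340) [ 346.3 -187.7   18.9]
(200, 220) [558.9 213.7  44.8]
(150, 310) [387.9 294.   54.7]
(110, 320) [367.8 372.8  32.1]
(313, 400) [229.   -8.6  -1.6]
```

```bash
cat > act.py <<'E'
from rig import bot
import numpy as np
from see import *
C=np.array([477.4,238.2]); PHI=np.radians(1.65); SHELF=np.array([389.2,-236.7]); SPHI=np.radians(5.3)
U=np.array([-np.sin(PHI),np.cos(PHI)])     # lower shelf's long axis
def quat(phi):             # tool down, closing line at angle phi; pick the half turn with the smaller last joint
    return [np.array([0,np.cos(a/2),np.sin(a/2),0]) for a in (phi+np.pi/2,phi-np.pi/2)]
def orient(p,phi):
    c=[(abs(j[5]),q) for q in quat(phi) if (j:=bot.ik(p,q)) is not None]
    return min(c,key=lambda t:t[0])[1]
def pick(xy,z,phi,width,force,opening,high=240):
    p=np.r_[xy,high]; bot.move_to(p,orient(p,phi)); bot.move_gripper(opening)
    bot.servo_line(np.r_[xy,z+30],speed=250); hit=bot.servo_line(np.r_[xy,z],speed=60,until_force=8)
    bot.move_gripper(width-10,force); s=bot.read_state()
    print("pick hit",hit,"z",s["ee_pos"],"width",s["grip_width"],"force",s["grip_force"],flush=True)
    assert abs(s["grip_width"]-width)<4
    bot.servo_line(np.r_[xy,z+25],speed=80); bot.servo_line(np.r_[xy,high],speed=250)
    s=bot.read_state(); print("lifted width",s["grip_width"],"force",s["grip_force"],"clock",s["clock"],flush=True)
def place(xy,z,phi,opening,high=260):
    p=np.r_[xy,high]; bot.move_to(p,orient(p,phi))
    bot.servo_line(np.r_[xy,z+15],speed=150); bot.dwell(.2)
    hit=bot.servo_line(np.r_[xy,z-4],speed=20,until_force=4)
    s=bot.read_state(); print("place hit",hit,s["ee_pos"],"width",s["grip_width"],flush=True)
    bot.move_gripper(opening); bot.dwell(.2)
    bot.servo_line(np.r_[xy,z+50],speed=120); bot.servo_line(np.r_[xy,high],speed=300)
    print("clock",bot.read_state()["clock"],flush=True)
E
python3 - <<'E'
from act import *
pick([596.6,-122.1],60,PHI,40,40,64)
place(C+75*U,84+42,PHI,60)
p=np.array([495.9,-124.6,240]); bot.move_to(p,orient(p,PHI))
c=bot.read_camera("top"); q,z,n=top_xy(c,C+75*U,144,rad=45); print(C+75*U,circle(cv2.convexHull(q)[:,0]),z,n)
cv2.imwrite("pics/top1.png",c["image"])
E
```

```text
pick hit False z [ 596.8632755  -122.15798194   60.56190954] width 39.350220747013175 force 40.38153665140271
lifted width 39.37856572217989 force 40.39932003244758 clock 5.5417
place hit True [475.20512811 313.12531325 126.56032071] width 39.16146339748889
clock 10.575
[475.24045357 313.16890261] (array([475.78477739, 310.99277908]), np.float64(19.718969110996063)) 142.80201480934386 306
```

The prop is down at (475.8, 311.0) in the camera, 2 mm short along y and within tolerance. I add 2 mm in y for the rest.

```bash
python3 - <<'E'
from act import *
D=np.array([0,2.])
pick([495.9,-124.6],45,PHI,60,35,82)
place(C+D,84+27,PHI,76)
pick([596.7,-237.6],60,PHI,40,40,64)
place(C+D-75*U,84+42,PHI,60)
p=np.r_[SHELF,240]; bot.move_to(p,orient(p,SPHI))
c=bot.read_camera("top"); cv2.imwrite("pics/top2.png",c["image"][140:360,90:540])
for g,h in((C+75*U,144),(C,128),(C-75*U,144)):
    q,z,n=top_xy(c,g,h,rad=45); print(g,circle(cv2.convexHull(q)[:,0]),z,n)
q,z,n=top_xy(c,SHELF,54,rad=125); print(cv2.minAreaRect(q),n)
c=bot.read_camera("scene"); cv2.imwrite("pics/scene2.png",c["image"])
E
```

```text
pick hit False z [ 496.09171067 -124.68061728   45.63833538] width 59.4174935140201 force 37.39874767139554
lifted width 59.10276810095023 force 37.87371274083853 clock 15.9333
place hit True [477.31981589 240.1564675  111.61236743] width 59.00320666432558
clock 20.8083
pick hit False z [ 596.92864548 -237.72484728   60.63277879] width 39.335027026274176 force 40.47566229477525
lifted width 39.53871201705456 force 40.376242473721504 clock 25.85
place hit True [479.49726957 165.24360057 126.57661636] width 39.859347365942924
clock 30.775
[475.24045357 313.16890261] (array([475.54475473, 311.04677497]), np.float64(19.722038246389484)) 142.6420127734076 314
[477.4 238.2] (array([477.65852484, 238.86552114]), np.float64(29.612209664671656)) 126.56515250497546 294
[479.55954643 163.23109739] (array([479.76508604, 163.90691053]), np.float64(19.410796970266627)) 142.839460265134 295
((385.8624267578125, -200.39703369140625), (63.788665771484375, 127.00823211669922), 5.2937774658203125) 2116
```

View pics/scene2.png

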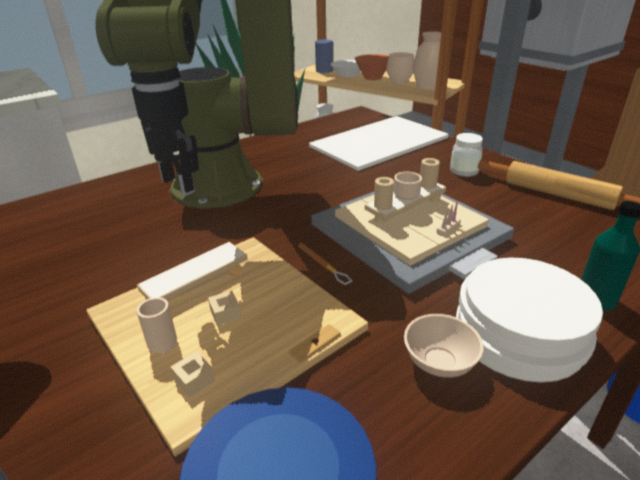

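The scene view shows both props at (384,193) and (429,172), with the cup between them at (407,184), all standing on the lower shelf. Their offsets are under 2.5 mm. Now the shelf goes on.

```bash
python3 - <<'E'
from act import *
D=np.array([0,1.5])
pick(SHELF,44,SPHI,64,80,85)
place(C+D,144+4,PHI,78)
p=np.array([501.6,-350,260]); bot.move_to(p,orient(p,PHI))
c=bot.read_camera("top"); cv2.imwrite("pics/top3.png",c["image"][140:360,90:540])
q,z,n=top_xy(c,C,158,rad=125); print(cv2.minAreaRect(q),z,n)
c=bot.read_camera("scene"); cv2.imwrite("pics/scene3.png",c["image"])
E
```

```text
pick hit False z [ 389.35808018 -236.81564355   44.72792094] width 62.30707247744934 force 87.4331259727478
lifted width 62.820498306130276 force 87.91495084762573 clock 36.1417
place hit True [477.39532416 239.67582345 148.81616235] width 62.644294832339796
clock 41.0417
((477.71478271484375, 237.77963256835938), (62.66304016113281, 199.7897186279297), 1.6894638538360596) 157.6353053436858 4505
```

View pics/scene3.png

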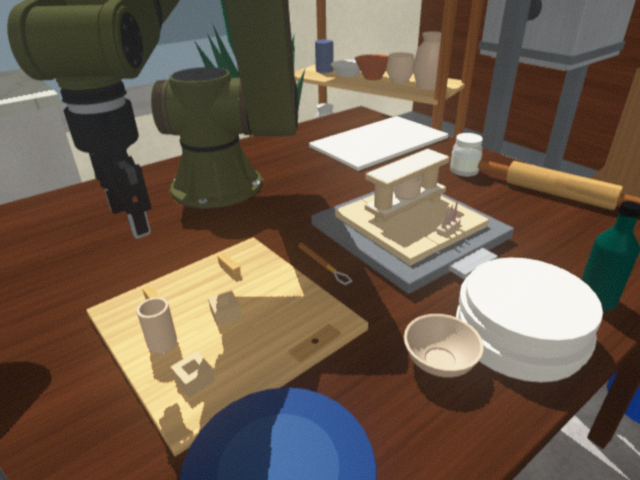

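The loose shelf bridges the props at (408,165). It is level, centred to under 0.5 mm and parallel to the lower shelf. The tumbler is last.

```bash
python3 - <<'E'
from act import *
pick([501.6,-350],73,PHI,48,35,72,high=280)
place(C+[0,1.5],158+55,PHI,66,high=320)
bot.move_to([400,-150,320],orient(np.array([400,-150,320]),PHI))
c=bot.read_camera("top")
q,z,n=top_xy(c,C,240,rad=45); print(circle(cv2.convexHull(q)[:,0]),z,n)
q,z,n=top_xy(c,C,158,rad=125); print(cv2.minAreaRect(q),z,n)
c=bot.read_camera("scene"); cv2.imwrite("pics/scene4.png",c["image"]); print(bot.read_state()["clock"])
E
```

```text
pick hit False z [ 501.79998255 -350.13025721   73.56555728] width 47.6804407628492 force 35.98042314872146
lifted width 47.652625808547235 force 36.26857906579971 clock 46.9333
place hit True [477.36268451 239.71147099 213.48445751] width 47.46573817187195
clock 52.1667
(array([477.83347968, 237.39774517]), np.float64(23.59240606849501)) 238.24923631691746 284
((477.71490478515625, 237.7943878173828), (62.66193771362305, 199.76022338867188), 1.68946373462677) 157.6547513249958 3608
53.7417
```

View pics/scene4.png

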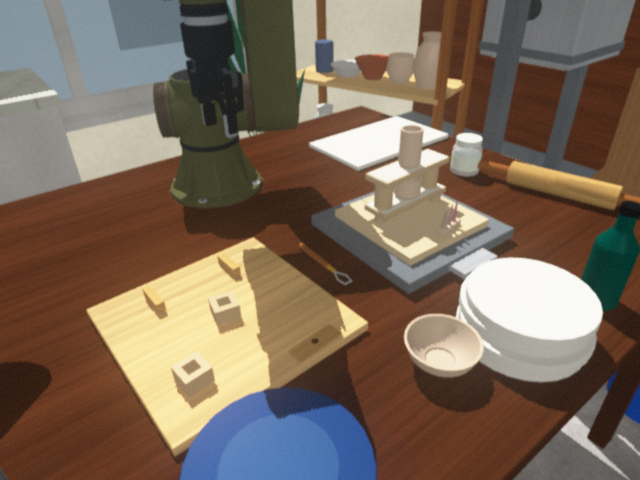

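The tumbler stands upright at (410,146) on the middle of the shelf. The short props and cone pack have not moved, and the arm is clear. I hand the job in.

```bash
python3 -c "
from rig import bot
print(bot.finish_job())"
```

```text
the job is handed in; nothing more can be done
None
```

The level is packed and handed in after about 54 s on the robot's clock: by camera every piece is within 2.5 mm of its target, and the short props and cone pack look unmoved; the hand-in returned no verdict.

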